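# Load a reagent bottle into the spring-catch reagent bay

### The arm

A 6-joint arm with a two-finger parallel gripper is mounted at the origin on a cart in front of the work surface, level with it; the furniture and walls round the work are solid. World frame = base frame: x ahead of the robot, y to its left, z up, the work surface at z = 0. Lengths are in mm, angles in degrees, forces in N, time in s.
With the tool pointing down it reaches from about 350 to 850 mm from the base axis. Payload 8.1 kg.
Tool frame: the origin (TCP) lies at the very end of the fingers, on their centre line; the grasp point (between the pads) lies 19 mm behind it; z points along the fingers, y is the line along which they close (so a half turn about z gives the same grasp; the last joint's range is limited). The gripper opens to 85 mm and grips with 20 to 120 N. Pads are 22 mm wide; open, the fingers measure 114 mm over their backs; the gripper's body (76 mm by 85 mm) begins 54 mm behind the grasp point. The pads swing forward as they close: fully open they stand 13 mm farther back than shut.
Start: joints at [-68.606, 7.471, 85.268, -0, 87.261, -4.893], TCP at [265.743, -537.946, 231.292] pointing down, gripper open.
Joint ranges: [-169.43, 169.43], [-51.17, 129.36], [1.28, 143.12], [-76.62, 256.62], [0, 156.53], [-152.29, 152.29]. Speed limits (degrees/s): [136.94, 136.94, 159.86, 180, 180, 180].

### API

Orientations are given as [roll, pitch, yaw] about the fixed x, y, z axes, in that order (R = Rz(yaw) Ry(pitch) Rx(roll)).
In Python, from bench import r gives the robot as it stands.
- The arm moves only by the shell command python3 -m jog 'ROWS' [FORCE]. ROWS is JSON, a list of rows, each a list of 7 numbers: the turn, a rotation vector about the tool's x, y, z in degrees, then the shift along the tool's x, y, z in mm, then the closure, from -1 (fully open) to 1 (shut), so that 0 is half open. A call has 1 to 5 rows; each row shifts and turns the commanded pose from where the row before left it, along the tool's axes as they then stand; what a row does not reach is not made up. A row lasts 1/10 s, in which the tool goes at most 50 mm and 8.59 degrees, less where a joint would pass 70% of its speed; a pose out of reach is approached as far as the arm can. A call is refused whole if a number of a shift passes 50 or a number of a turn 8.59, either way. A call with a gripper value outside its range is refused whole. The fingers move at their own pace and stop on an object; FORCE is the grip in N (left out, the last holds). Time passes only in rows, so rows that do not move let the fingers close. It gives the time, the measured TCP pose, the force, the opening and the grip force at its end, in the units of the state.
- r.sense(): the state, without advancing time (a new reading comes with each control period).
- r.snapshot(name): name is "scene" or "top" or "wrist"; returns a dict with "pixels" (420x560x3 uint8, red, green, blue), "fx", "fy", "cx", "cy" (pixels), "world_to_cam" (4x4, takes a point from world to camera coordinates); the wrist camera has in their place "hand_eye" (4x4, takes a point from camera to tool coordinates, whose origin is the TCP and whose axes are the flange's). Camera axes: x right, y up, looking along -z (the intrinsics and any distortion apply to the point x, -y, -z); pixel columns grow to the right and rows downward; lengths in mm; the calibration is good to about 2 mm. A picture is of the moment at which its call begins: read the wrist's pose just before it. There is no depth.
- r.hand_in(): hands the job in; it is judged then, once.
The state is a dict: "time": time; "joint_pos": joint angles; "qd": joint speeds; "joint_efforts": joint torques, N m; "tool_pos": TCP position; "tcp_rot": TCP orientation; "ft_force": force on the tool from outside, world axes, zero at the start; "wrist_torque": the same for the moment, N m; "finger_gap": finger opening in mm; "grip_force": force on a finger pad.
Only numpy, scipy, OpenCV 4.12 (cv2) and the standard library are available. Lean on these libraries where they do the work, as an engineer would, in place of code of your own. Each camera call takes 0.05 s, during which the arm holds its last target. There are 200 camera calls.

### The job

Load the small white bottle with the red cap into the reagent bay: stand it on the round load mark against the guide wall and let go, then push it along the wall, keeping it on the wall and clear of the black label reader, past the spring roller catch until it sits fully home against the rubber stop pad and the roller has closed in behind it. The carriage with stop and catch is clamped at a different place each day, so feel for the end and push gently; keep the bottle upright and leave the other bottles and the marker alone.

Things in the scene. Friction and masses are not known exactly. Their poses are not given: they have to be found in the camera images.
- red_bottle_center (a point): centre (half-way up, on the axis) of the loose reagent bottle to load: white round bottle, green band on the label, red screw cap; 78 mm tall, body 38 mm in diameter up to 65 mm, cap 20 mm in diameter above; about 0.1 kg; this point is 39 mm above its underside; z is its axis
- bay: fixed reagent loading bay; origin on the worktop under the lane's centreline. Axes: y along the lane from load mark to stop, x across it to the guide wall, z up. Grey floor plate 3 mm thick (x -87 to +45, y -160 to +185 mm). Guide wall all along it, top at 55 mm, slippery white strip facing it at x = +19 mm: a bottle touching it has its axis at x = 0. Over 25 N between bottle and bay is too much
- load_mark (a point): centre of the load mark (blue ring, 46 mm across) on top of the bay's floor plate, at x 0, y -105 mm of the bay
- stop_middle (a point): point of the lane floor, y +85 mm of the bay: mid-range of the dark carriage with stop pad, catch (housing at x below -35 mm), knob to 75 mm and, over the stop, a white hood (84 to 89 mm up, starting at the seated bottle's axis). It is clamped within 20 mm either way: bottle's axis at y +65 to +105 mm when it just meets the pad, not reported, to be felt. Pad gives 2 mm at 4 N/mm, then is rigid
- reader: black label reader fixed on the bay's open side, 26 x 40 x 60 mm; origin at the foot of its window face, which looks at the guide wall from 54 mm away (16 mm clear of a bottle on the wall), at y = -10 mm of the bay; not to be touched
- catch (a joint): slide of the white catch roller (12 mm across, 21 to 35 mm up), m: 0 = fully out in the lane, grows as it is pushed back; 0.0038 as the bottle's widest part passes, under 0.002 once closed in behind a bottle that is home (roller axis 11 mm behind the bottle's along the lane). Spring 1 N + 0.4 N/mm: passing takes a push of about 4 to 10 N, first felt some 24 mm before the pad
- amber_bottle: brown glass bottle with black cap, 48 mm in diameter, 105 mm tall, origin at the centre of its underside; bystander
- blue_bottle: white bottle with blue cap and band, 60 mm in diameter, 135 mm tall, origin at the centre of its underside; bystander
- marker: blue and white marker lying at the front edge, 135 x 17 x 16 mm, origin at the centre of its underside; bystander
Not all that is in view belongs to the job. What is shaped like the part that bears red_bottle_center but yellow is not meant.

How it is judged:
By the outcome, as a careful person would: the job done as asked, in the order asked, and still so for the second after the job is handed in, with the robot touching nothing.
It also fails if it takes over 64 s, if anything falls off the work surface, if the arm or the gripper's body presses on something with over 40 N, if the wrist force passes 120 N, or if a joint passes its speed limit or range.

## Working session

There is one attempt and no reset: what is moved stays moved. The work goes in short steps, Python scripts to look and compute and a shell command to move; the robot and the scene stay as the last step left them, time stands still between calls to the robot, and variables do not carry over. Pictures are saved under pics/ and viewed, at most 12 in all, crops included, and the job is handed in when it is done.

```bash
ls; mkdir -p pics; cat > h.py <<'E'
import numpy as np, cv2
from bench import r
def snap(name,fn=None):
    s=r.sense(); d=r.snapshot(name)
    if fn: cv2.imwrite('pics/'+fn,cv2.cvtColor(d['pixels'],cv2.COLOR_RGB2BGR))
    return s,d
E
python3 - <<'E'
from h import *
for n in("scene","top"):
    s,d=snap(n,n+'.png'); print(d.keys(),d['fx'],d['cx'],d['cy'],np.round(d['world_to_cam'],3).tolist())
    np.savez(n+'.npz',**d)
a=cv2.imread('pics/scene.png');b=cv2.imread('pics/top.png')
print(s)
E
```

```text
pics
dict_keys(['pixels', 'fx', 'fy', 'cx', 'cy', 'world_to_cam']) 409.08851859897266 275.41420511984415 210.455001713961 [[0.837, 0.548, -0.007, -364.753], [-0.478, 0.738, 0.477, 226.661], [0.266, -0.395, 0.879, -1151.685], [0.0, 0.0, 0.0, 1.0]]
dict_keys(['pixels', 'fx', 'fy', 'cx', 'cy', 'world_to_cam']) 510.54049633964485 277.34510743738616 210.51495270011853 [[-0.115, -0.993, -0.001, 2.606], [0.969, -0.112, 0.221, -494.993], [-0.22, 0.024, 0.975, -938.36], [0.0, 0.0, 0.0, 1.0]]
{'time': 0.05, 'joint_pos': array([-6.86048722e+01,  7.51299811e+00,  8.53293644e+01, -6.63824622e-04,
        8.72588452e+01, -4.89380895e+00]), 'qd': array([ 0.00797907, -0.1457994 , -0.05883662, -0.03493075, -0.0072651 ,
       -0.0477593 ]), 'joint_efforts': array([ 1.79742623e-03, -5.71385658e+01, -5.02331936e+01, -1.60783061e-04,
        9.20779567e-03,  2.83008671e-05]), 'tool_pos': array([ 265.55417448, -537.44381445,  230.26558084]), 'tcp_rot': array([-1.79899105e+02, -7.97335750e-03,  2.62889621e+01]), 'ft_force': array([-0.63006456,  0.49372754,  0.08298625]), 'wrist_torque': array([-0.07555082,  0.00691877, -0.04564487]), 'grip_force': 0.0, 'finger_gap': 85.30884470261327}
```

View pics/scene.png

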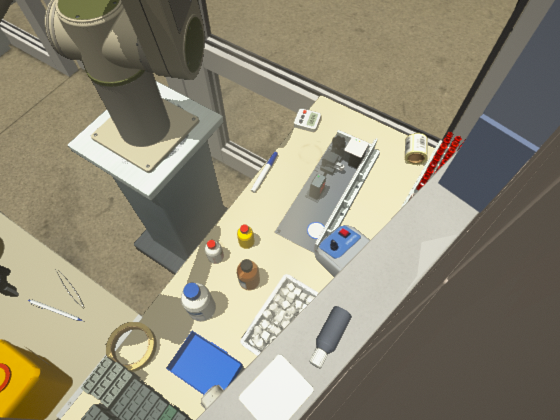

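View pics/top.png

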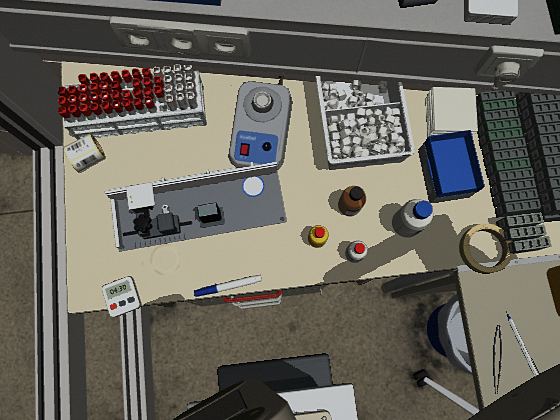

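The scene view shows two red-capped candidates: a white one at scene (213,248) / top (357,249), and a yellow one at scene (245,235) / top (319,235). The white one fits the description and the yellow one is the decoy. The load mark is at top (253,186), the wall lies along the far side, and the carriage is at the left around (140,215).

```bash
cat >> h.py <<'E'
def ray(d,u,v,z,T=None):
    c=np.array([(u-d['cx'])/d['fx'],-(v-d['cy'])/d['fy'],-1.])
    M=np.linalg.inv(d['world_to_cam']) if T is None else T
    o=M[:3,3]; k=M[:3,:3]@c
    return o+k*(z-o[2])/k[2]
def mask(p,lo,hi):
    return cv2.inRange(cv2.cvtColor(p,cv2.COLOR_RGB2HSV),np.array(lo),np.array(hi))
def blobs(m,n=12):
    k,l,st,c=cv2.connectedComponentsWithStats(m)
    return [(np.round(c[i],1).tolist(),st[i].tolist()) for i in range(1,k) if st[i,4]>=n]
E
python3 - <<'E'
from h import *
S=dict(np.load('scene.npz'));T=dict(np.load('top.npz'))
for n,d,box in(('top',T,(300,215,110,60)),('scene',S,(195,215,70,60))):
    p=d['pixels'];x,y,w,h=box;q=p[y:y+h,x:x+w]
    red=mask(q,(0,140,110),(6,255,255))|mask(q,(172,140,110),(180,255,255))
    for c,s in blobs(red): print(n,'red cap',c[0]+x,c[1]+y,s,np.round(ray(d,c[0]+x,c[1]+y,76),1))
p=T['pixels'];m=mask(p,(95,100,80),(130,255,255))
for c,s in blobs(m,20): print('blue top',c,s,np.round(ray(T,*c,3),1))
# bay plate edges, approx corners of grey plate
for n,u,v,z in(('wall end R top',283,164,55),('wall end L top',108,191,55),('plate front R',285,220,3),('plate front L',116,249,3),('amber',352,195,105),('blue',423,208,135),('yellow',319,233,78)):print(n,np.round(ray(T,u,v,z),1))
a=cv2.resize(T['pixels'][155:265,95:295],None,fx=4,fy=4,interpolation=2)[:,:,::-1]
b=cv2.resize(T['pixels'][215:265,300:400],None,fx=3,fy=3,interpolation=2)[:,:,::-1]
o=np.zeros((600,800,3),np.uint8);o[:440]=a;o[450:600,:300]=b;cv2.imwrite('pics/crop.png',o)
E
```

```text
top red cap 319.6 231.7 [15, 12, 10, 10, 72] [ 437.5 -128.3   76. ]
top red cap 359.9 247.6 [56, 28, 9, 10, 73] [ 398.8 -199.3   76. ]
scene red cap 244.0 228.0 [46, 10, 7, 7, 45] [ 435.6 -127.3   76. ]
scene red cap 210.7 243.4 [12, 25, 8, 8, 54] [ 395.8 -198.1   76. ]
blue top [256.4, 147.2] [234, 131, 44, 33, 1018] [645.2 -27.4   3. ]
blue top [453.0, 164.8] [430, 137, 47, 56, 1822] [ 559.  -432.2    3. ]
blue top [429.7, 168.2] [427, 159, 6, 19, 32] [ 557.3 -382.4    3. ]
blue top [253.2, 187.3] [242, 176, 23, 21, 81] [558.7 -11.5   3. ]
blue top [423.7, 208.3] [416, 201, 16, 16, 206] [ 473.9 -354.6    3. ]
blue top [205.8, 290.7] [194, 286, 24, 10, 108] [358.3 104.    3. ]
wall end R top [585.1 -76.4  55. ]
wall end L top [569.5 271.8  55. ]
plate front R [482.3 -68.8   3. ]
plate front L [462.2 277.1   3. ]
amber [ 494.3 -194.4  105. ]
blue [ 448.7 -311.6  135. ]
yellow [ 434.8 -126.6   78. ]
```

View pics/crop.png

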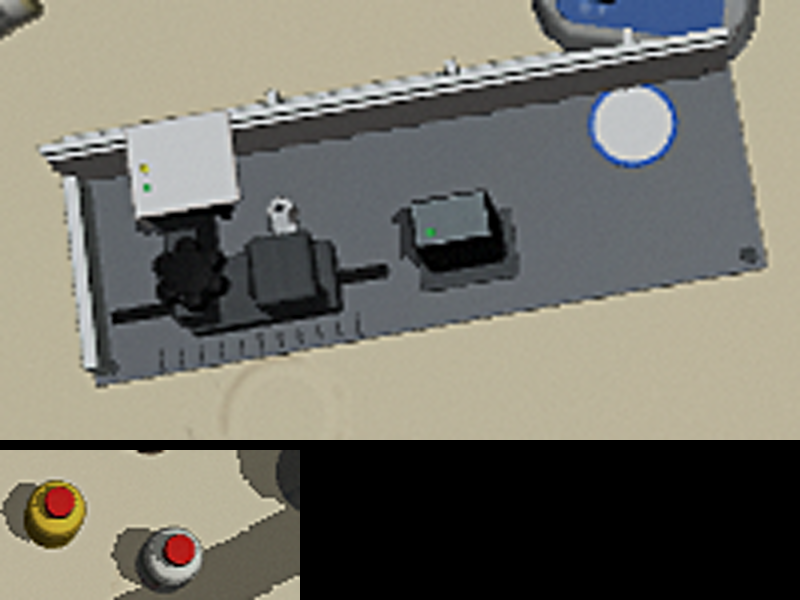

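The crop confirms the target: the white-bodied bottle with the red cap at crop (172,555), near world (397,-199). The yellow one at crop (57,510) is the decoy. The bay is yawed about 3°, so I'll turn the tool to match and go above the bottle.

```bash
python3 -m jog '[[0,0,7.77,0,0,0,-1],[0,0,7.77,0,0,0,-1],[0,0,7.76,0,0,0,-1],[0,0,0,15,-33,0,-1],[0,0,0,15,-33,0,-1]]'; python3 -m jog '[[0,0,0,15,-33,0,-1],[0,0,0,15,-33,0,-1],[0,0,0,15,-33,0,-1],[0,0,0,15,-33,0,-1],[0,0,0,15,-33,0,-1]]'; python3 -m jog '[[0,0,0,15,-33,10,-1],[0,0,0,15,-33,10,-1],[0,0,0,14,-33,10,-1],[0,0,0,0,0,0,-1],[0,0,0,0,0,0,-1]]'
python3 - <<'E'
from h import *
T=dict(np.load('top.npz'))
for n,u,v,z in(('roller',165.7,208.7,35),('hoodedge',154,190,89),('hoodedge2',154.5,204,89)):print(n,np.round(ray(T,u,v,z),1))
s,d=snap('wrist','w1.png');print(s['tool_pos'],s['tcp_rot']);np.savez('w1.npz',pos=s['tool_pos'],rot=s['tcp_rot'],**d);print(np.round(d['hand_eye'],3))
E
```

```text
time: 0.6
tool_pos: [291.9, -469.8, 230.3]
tcp_rot: [-179.9, 0.0, 2.9]
ft_force: [0.5, -0.1, 0.4]
finger_gap: 85.3
grip_force: 0.0
time: 1.1
tool_pos: [358.6, -300.2, 230.9]
tcp_rot: [-180.0, 0.0, 3.0]
ft_force: [0.3, 0.1, -0.1]
finger_gap: 85.6
grip_force: 0.0
time: 1.6
tool_pos: [397.2, -200.0, 200.9]
tcp_rot: [-180.0, 0.1, 3.1]
ft_force: [-0.2, -0.4, 0.3]
finger_gap: 85.3
grip_force: 0.0
roller [525.9 165.5  35. ]
hoodedge [551.  174.4  89. ]
hoodedge2 [523.6 175.2  89. ]
[ 397.20878386 -200.00624838  200.865794  ] [-1.79987414e+02  5.22360442e-02  3.11553951e+00]
[[ 1.00000e-03  9.66000e-01  2.58000e-01  6.56240e+01]
 [ 1.00000e+00 -0.00000e+00 -1.00000e-03  4.43000e-01]
 [-1.00000e-03  2.58000e-01 -9.66000e-01 -1.42818e+02]
 [ 0.00000e+00  0.00000e+00  0.00000e+00  1.00000e+00]]
```

View pics/w1.png

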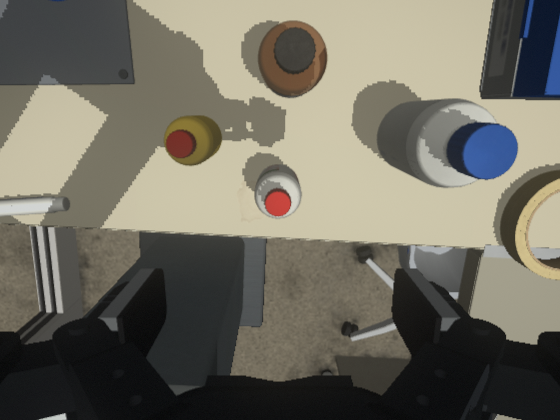

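The target's red cap is at wrist (278,203); the decoy is at (181,143) and stays outside the fingers. Now the precise location.

```bash
cat >> h.py <<'E'
from scipy.spatial.transform import Rotation as Rn
def wT(s,d):
    B=np.eye(4);B[:3,:3]=Rn.from_euler('xyz',s['tcp_rot'],degrees=True).as_matrix();B[:3,3]=s['tool_pos']
    return B@d['hand_eye']
E
python3 - <<'E'
from h import *
d=dict(np.load('w1.npz'));T=wT({'tcp_rot':d['rot'],'tool_pos':d['pos']},d);p=d['pixels']
m=mask(p[180:230,250:310],(0,140,110),(6,255,255))|mask(p[180:230,250:310],(172,140,110),(180,255,255))
for c,s in blobs(m):
    w=ray(d,c[0]+250,c[1]+180,77,T);print(c[0]+250,c[1]+180,s,w)
    R=Rn.from_euler('xyz',d['rot'],degrees=True).as_matrix();print('tool shift',R.T@(w-d['pos']))
E
```

```text
277.5 203.1 [15, 11, 26, 25, 496] [ 398.07923667 -199.73642571   77.        ]
tool shift [  0.99675796  -0.19490671 123.86498255]
```

```bash
python3 -m jog '[[0,0,0,1,0,40,-1],[0,0,0,0,0,40,-1],[0,0,0,0,0,40,-1],[0,0,0,0,0,35,-1],[0,0,0,0,0,20,-1]]' 20; python3 -m jog '[[0,0,0,0,0,0,0],[0,0,0,0,0,0,0.2],[0,0,0,0,0,0,0.2],[0,0,0,0,0,0,0.3],[0,0,0,0,0,0,0.3]]' 20
```

```text
time: 2.15
tool_pos: [396.3, -201.0, 23.5]
tcp_rot: [-179.9, 0.2, 2.9]
ft_force: [0.4, 0.3, 0.7]
finger_gap: 85.8
grip_force: 0.0
time: 2.65
tool_pos: [399.8, -201.9, 28.3]
tcp_rot: [179.8, -0.2, 3.0]
ft_force: [-1.8, -1.3, 7.2]
finger_gap: 37.9
grip_force: 20.5
```

```bash
python3 -m jog '[[0,0,0,0,0,-10,0.3],[0,0,0,0,0,-35,0.3],[0,0,0,0,0,-40,0.3],[0,0,0,0,0,-40,0.3],[0,0,0,0,0,0,0.3]]'; python3 -m jog '[[0,0,0,18,-30,0,0.3],[0,0,0,18,-30,0,0.3],[0,0,0,18,-30,0,0.3],[0,0,0,18,-30,0,0.3],[0,0,0,18,-30,0,0.3]]';  python3 -m jog '[[0,0,0,18,-30,0,0.3],[0,0,0,0,0,0,0.3],[0,0,0,0,0,0,0.3]]'
python3 - <<'E'
from h import *
s,d=snap('wrist','w2.png');print(s['tool_pos'],s['tcp_rot']);np.savez('w2.npz',pos=s['tool_pos'],rot=s['tcp_rot'],**d)
T=wT(s,d);m=mask(d['pixels'],(105,130,80),(125,255,255))
for c,st in blobs(m,30): print(c,st,np.round(ray(d,*c,3,T),1))
E
```

```text
time: 3.15
tool_pos: [401.8, -202.7, 158.8]
tcp_rot: [179.6, -0.5, 3.0]
ft_force: [0.9, -0.3, -1.1]
finger_gap: 37.2
grip_force: 20.5
time: 3.65
tool_pos: [480.7, -44.6, 151.5]
tcp_rot: [-180.0, -0.0, 3.0]
ft_force: [0.6, -1.2, -1.4]
finger_gap: 37.5
grip_force: 20.6
time: 3.95
tool_pos: [496.6, -14.5, 151.2]
tcp_rot: [180.0, 0.0, 3.1]
ft_force: [-0.4, -0.1, -0.8]
finger_gap: 37.6
grip_force: 20.7
[496.57276923 -14.50510369 151.16942714] [1.79992162e+02 4.27810066e-02 3.11765402e+00]
[278.3, 114.0] [249, 85, 61, 58, 330] [559.8 -11.4   3. ]
```

View pics/w2.png

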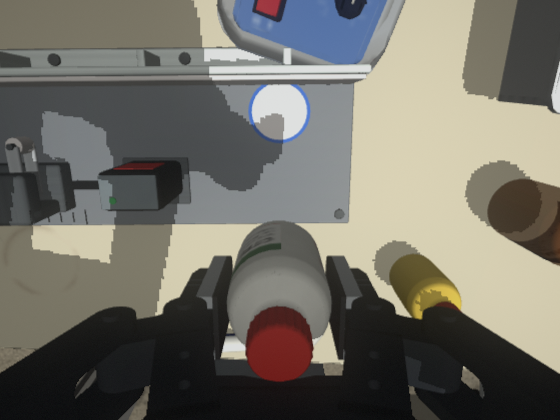

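The bottle is upright in the grip with its green band visible. The load mark is at wrist (279,114), the wall edge at row ~80, and the plate's front edge at rows 225 to 222. From these I get the bay yaw and the shift.

```bash
python3 - <<'E'
from h import *
d=dict(np.load('w2.npz'));T=wT({'tcp_rot':d['rot'],'tool_pos':d['pos']},d);g=cv2.cvtColor(d['pixels'],cv2.COLOR_RGB2GRAY).astype(int)
sat=cv2.cvtColor(d['pixels'],cv2.COLOR_RGB2HSV)[...,1].astype(int)
for n,a,z,us in(('front',sat,3,range(195,335,4)),('wall',g,55,range(5,240,4))):
    P=[]
    for u in us:
        r0=(205,245) if n=='front' else (70,95)
        c=a[r0[0]:r0[1],u]; k=np.argmax(np.abs(c[2:]-c[:-2]))+1+r0[0]; P.append(ray(d,u,k,z,T)[:2])
    P=np.array(P);f=np.polyfit(P[:,1],P[:,0],1)
    for _ in range(3):
        e=P[:,0]-np.polyval(f,P[:,1]);ok=abs(e)<3*np.median(abs(e))+.3;f=np.polyfit(P[ok,1],P[ok,0],1)
    print(n,'yaw',-np.degrees(np.arctan(f[0])),'x at y=-11.5',np.polyval(f,-11.5),ok.mean(),z)
E
```

```text
front yaw 3.6588864913016588 x at y=-11.5 474.7451499459718 0.8857142857142857 3
wall yaw 3.862202468617104 x at y=-11.5 581.9477624558567 1.0 55
```

```bash
python3 -m jog '[[0,0,-0.6,0,0,0,0.3],[0,0,0,30,0.5,0,0.3],[0,0,0,29,0.5,0,0.3],[0,0,0,0,0,30,0.3],[0,0,0,0,0,30,0.3]]'; python3 -m jog '[[0,0,0,0,0,30,0.3],[0,0,0,0,0,22,0.3],[0,0,0,0,0,0,0.3],[0,0,0,0,0,0,0.3],[0,0,0,0,0,0,0.3]]';python3 -m jog '[[0,0,0,0,0,2,0.3],[0,0,0,0,0,0,0.3],[0,0,0,0,0,0,0.3]]'
```

```text
time: 4.5
tool_pos: [557.3, -13.9, 91.8]
tcp_rot: [180.0, -0.2, 3.5]
ft_force: [0.5, -0.8, -1.7]
finger_gap: 37.8
grip_force: 20.7
time: 5.0
tool_pos: [557.1, -13.2, 41.3]
tcp_rot: [180.0, -0.2, 3.6]
ft_force: [-1.1, -0.2, -1.2]
finger_gap: 37.4
grip_force: 20.7
time: 5.3
tool_pos: [556.2, -12.5, 38.0]
tcp_rot: [180.0, -0.1, 3.6]
ft_force: [-0.4, -0.2, -1.2]
finger_gap: 37.4
grip_force: 20.7
```

```bash
python3 -m jog '[[0,0,0,0,0,5,0.3],[0,0,0,0,0,0,0.3],[0,0,0,1,0,0,0.3],[0,0,0,0,0,0,0.3],[0,0,0,0,0,0,0.3]]';for i in 1 2; do python3 -m jog '[[0,0,0,1,0,0,0.3],[0,0,0,0,0,0,0.3],[0,0,0,0,0,0,0.3]]'; done
```

```text
time: 5.8
tool_pos: [556.8, -12.4, 32.3]
tcp_rot: [180.0, -0.0, 3.6]
ft_force: [0.8, 1.2, -0.3]
finger_gap: 37.4
grip_force: 20.7
time: 6.1
tool_pos: [557.8, -12.4, 32.4]
tcp_rot: [-180.0, -0.0, 3.6]
ft_force: [-0.4, -0.3, -1.8]
finger_gap: 37.3
grip_force: 20.7
time: 6.4
tool_pos: [558.8, -12.3, 32.3]
tcp_rot: [-180.0, 0.0, 3.6]
ft_force: [-0.9, 0.4, -0.1]
finger_gap: 37.4
grip_force: 20.7
```

```bash
for i in 1 2; do python3 -m jog '[[0,0,0,0.7,0,0,0.3],[0,0,0,0,0,0,0.3],[0,0,0,0,0,0,0.3]]'|grep -E "pos|force"; done
```

```text
tool_pos: [559.5, -12.3, 32.3]
ft_force: [0.2, 0.2, -2.2]
grip_force: 20.7
tool_pos: [560.2, -12.2, 32.3]
ft_force: [-0.2, 0.3, -1.6]
grip_force: 20.7
```

```bash
for i in 1; do python3 -m jog '[[0,0,0,0.7,0,0,0.3],[0,0,0,0,0,0,0.3],[0,0,0,0,0,0,0.3]]'|grep -E "pos|force"; done
```

```text
tool_pos: [560.9, -12.2, 32.3]
ft_force: [0.5, 0.5, -0.9]
grip_force: 20.7
```

```bash
for i in 1 2; do python3 -m jog '[[0,0,0,0.5,0,0,0.3],[0,0,0,0,0,0,0.3],[0,0,0,0,0,0,0.3]]'|grep -E "pos|force"; done
```

```text
tool_pos: [561.4, -12.2, 32.3]
ft_force: [-0.6, -0.1, -0.2]
grip_force: 20.7
tool_pos: [561.9, -12.1, 32.3]
ft_force: [-0.4, -0.1, -1.3]
grip_force: 20.7
```

```bash
for i in 1; do python3 -m jog '[[0,0,0,0.5,0,0,0.3],[0,0,0,0,0,0,0.3],[0,0,0,0,0,0,0.3]]'|grep -E "pos|force"; done
```

```text
tool_pos: [562.4, -12.1, 32.3]
ft_force: [-0.5, -0.3, -0.8]
grip_force: 20.7
```

```bash
for i in 1 2; do python3 -m jog '[[0,0,0,0.5,0,0,0.3],[0,0,0,0,0,0,0.3],[0,0,0,0,0,0,0.3]]'|grep -E "pos|ft_force"; done; python3 -c "
from h import *
s,d=snap('top');c=d['pixels'][150:230,200:300];cv2.imwrite('pics/t2.png',cv2.resize(c,None,fx=6,fy=6,interpolation=2)[:,:,::-1])"
```

```text
tool_pos: [562.9, -12.1, 32.3]
ft_force: [-0.5, 0.4, -1.1]
tool_pos: [563.3, -12.0, 32.3]
ft_force: [0.6, 0.3, -0.8]
```

View pics/t2.png

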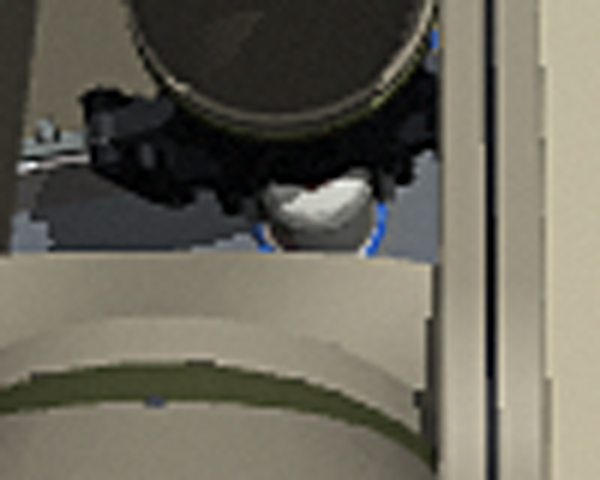

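The top crop shows the bottle (columns ~265-378) centred across the blue ring (258-387), so it is right along the lane. I'll keep feeling for the wall.

```bash
for i in 1 2; do python3 -m jog '[[0,0,0,0.5,0,0,0.3],[0,0,0,0,0,0,0.3],[0,0,0,0,0,0,0.3]]'|grep -E "pos|ft_force"; done
```

```text
tool_pos: [563.4, -12.0, 32.1]
ft_force: [-2.0, 0.1, -0.4]
tool_pos: [563.5, -12.0, 31.9]
ft_force: [-5.5, -0.4, -0.2]
```

```bash
for i in 1; do python3 -m jog '[[0,0,0,0.5,0,0,0.3],[0,0,0,0,0,0,0.3],[0,0,0,0,0,0,0.3]]'|grep -E "pos|ft_force"; done
```

```text
tool_pos: [563.5, -11.9, 31.7]
ft_force: [-5.6, -0.4, 1.3]
```

```bash
python3 -m jog '[[0,0,0,-1.2,0,1.5,0.3],[0,0,0,0,0,0,0.3],[0,0,0,0,0,0,0.3]]'|grep -E "pos|ft_force"; for i in 1 2; do python3 -m jog '[[0,0,0,0,0,0.7,0.3],[0,0,0,0,0,0,0.3],[0,0,0,0,0,0,0.3]]'|grep -E "pos|ft_force"; done
```

```text
tool_pos: [563.4, -11.9, 31.4]
ft_force: [-6.7, 0.7, 7.0]
tool_pos: [563.5, -12.0, 31.4]
ft_force: [-9.5, -0.3, 14.0]
tool_pos: [563.6, -11.9, 31.3]
ft_force: [-14.4, 1.5, 18.9]
```

```bash
for i in 1; do python3 -m jog '[[0,0,0,0,0,0.7,0.3],[0,0,0,0,0,0,0.3],[0,0,0,0,0,0,0.3]]'|grep -E "pos|ft_force"; done
```

```text
tool_pos: [564.0, -11.9, 31.0]
ft_force: [-13.7, 0.8, 21.1]
```

```bash
python3 -m jog '[[0,0,0,-0.7,0,-2,0.3],[0,0,0,0,0,0,0.3],[0,0,0,0,0,0,0.3]]'; python3 -m jog '[[0,0,0,-0.5,0,-0.4,0.3],[0,0,0,0,0,0,0.3],[0,0,0,0,0,0,0.3]]'
```

```text
time: 11.25
tool_pos: [563.7, -12.1, 31.1]
tcp_rot: [180.0, -0.1, 3.6]
ft_force: [-1.3, 0.1, 2.8]
finger_gap: 37.5
grip_force: 21.3
time: 11.55
tool_pos: [562.7, -12.1, 31.1]
tcp_rot: [180.0, -0.0, 3.6]
ft_force: [1.0, -1.2, 1.0]
finger_gap: 37.4
grip_force: 21.0
```

```bash
python3 -m jog '[[0,0,0,0.8,0,0,0.3],[0,0,0,0,0,0,0.3],[0,0,0,0,0,0,0.3]]'|grep -E "pos|ft_force"; python3 -m jog '[[0,0,0,0,0,0,0],[0,0,0,0,0,0,-0.5],[0,0,0,0,0,0,-1],[0,0,0,0,0,0,-1],[0,0,0,0,0,0,-1]]'
```

```text
tool_pos: [563.1, -12.1, 31.2]
ft_force: [-2.7, -0.3, 5.5]
time: 12.35
tool_pos: [563.2, -12.0, 31.0]
tcp_rot: [-180.0, 0.0, 3.6]
ft_force: [1.1, 0.4, -0.4]
finger_gap: 85.4
grip_force: 0.0
```

```bash
python3 -m jog '[[0,0,0,-0.5,0,-15,-1],[0,0,0,-0.5,0,-30,-1],[0,0,0,0,0,-45,-1],[0,0,0,0,25,0,-1],[0,0,0,0,25,0,1]]'; python3 -m jog '[[0,0,0,0,0,0,1],[0,0,0,0,0,0,1],[0,0,0,0,0,0,1],[0,0,0,0,0,0,1],[0,0,0,0,0,0,1]]'
python3 - <<'E'
from h import *
s,d=snap('wrist','w3.png');print(s['tool_pos'],s['tcp_rot']);np.savez('w3.npz',pos=s['tool_pos'],rot=s['tcp_rot'],**d)
T=wT(s,d);p=d['pixels']
m=mask(p,(0,140,110),(6,255,255))|mask(p,(172,140,110),(180,255,255))
for c,st in blobs(m,100): print(c,st,np.round(ray(d,*c,80,T),1))
E
```

```text
time: 12.85
tool_pos: [567.4, -62.4, 125.1]
tcp_rot: [179.9, -0.3, 3.7]
ft_force: [0.8, 0.1, -0.8]
finger_gap: 73.3
grip_force: 0.0
time: 13.35
tool_pos: [565.3, -61.3, 121.0]
tcp_rot: [-180.0, 0.0, 3.6]
ft_force: [-0.1, 0.4, -0.2]
finger_gap: 0.4
grip_force: 0.0
[565.25573307 -61.3243967  120.98909126] [-1.79988527e+02  1.85729594e-02  3.63731077e+00]
[176.7, 113.4] [164, 95, 27, 39, 764] [626.6  -9.9  80. ]
[183.3, 245.6] [166, 229, 36, 34, 916] [560.7 -13.   80. ]
```

View pics/w3.png

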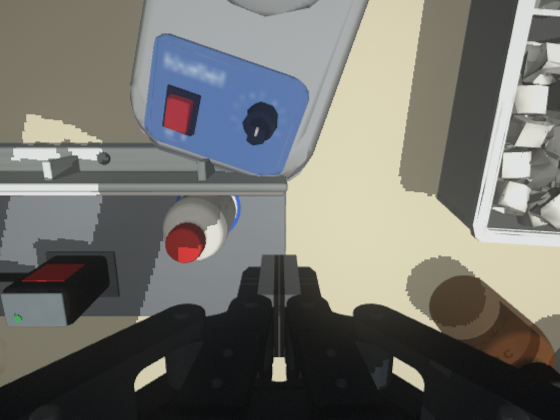

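The bottle stands upright at wrist (195,228), inside the ring and by the wall. The shut fingertips at (280,265) get wider above the pads. I'll push with the flat side of the fingers instead, turned by 90°. First I check how high the stirrer beside the wall is.

```bash
python3 - <<'E'
from h import *
d=dict(np.load('w3.npz'));T=wT({'tcp_rot':d['rot'],'tool_pos':d['pos']},d);t=dict(np.load('top.npz'))
p=t['pixels'][130:165,232:262];m=mask(p,(0,140,110),(6,255,255))|mask(p,(172,140,110),(180,255,255))
for c,s in blobs(m,5):
    u,v=c[0]+232,c[1]+130;print(u,v,s)
    for z in(20,40,50,60,70,80,100):print(z,np.round(ray(t,u,v,z)[:2],1),np.round(ray(d,176.7,113.4,z,T)[:2],1))
print(np.round(r.sense()['joint_pos'],1))
E
```

```text
243.9 149.0 [9, 15, 7, 9, 51]
20 [638.   -1.3] [625.2   5.6]
40 [630.8  -1.8] [6.256e+02 4.000e-01]
50 [627.1  -2.1] [625.9  -2.1]
60 [623.5  -2.4] [626.1  -4.7]
70 [619.9  -2.7] [626.3  -7.3]
80 [616.2  -3. ] [626.6  -9.9]
100 [609.   -3.6] [627.  -15.1]
[-11.4   7.2  97.3   0.   75.5  75. ]
```

The stirrer's panel is about 50 mm high, so the gripper clears it. Rotating now.

```bash
python3 -m jog '[[0,0,-7.9,0,0,0,1],[0,0,-7.9,0,0,0,1],[0,0,-7.9,0,0,0,1],[0,0,-7.9,0,0,0,1],[0,0,-7.9,0,0,0,1]]'|grep tcp; python3 -m jog '[[0,0,-7.9,0,0,0,1],[0,0,-7.9,0,0,0,1],[0,0,-7.9,0,0,0,1],[0,0,-7.9,0,0,0,1],[0,0,-7.9,0,0,0,1]]'|grep tcp;python3 -m jog '[[0,0,-7.9,0,0,0,1],[0,3,0,0,0,0,1],[0,0,0,0,0,0,1],[0,0,0,0,0,0,1]]'
```

```text
tcp_rot: [-180.0, 0.0, 43.4]
tcp_rot: [-180.0, -0.0, 82.9]
time: 14.8
tool_pos: [565.3, -62.2, 121.0]
tcp_rot: [-180.0, -2.9, 90.4]
ft_force: [0.2, -1.1, -0.2]
finger_gap: -0.2
grip_force: 0.0
```

```bash
python3 -m jog '[[0,0,0,-1,-2.8,25,1],[0,0,0,-2,0,30,1],[0,0,0,-2,0,25,1],[0,0,0,0,0,8,1],[0,0,0,0,0,0,1]]';python3 -m jog '[[0,0,0,0,0,9,1],[0,0,0,0,0,0,1],[0,0,0,0,0,0,1]]'
```

```text
time: 15.3
tool_pos: [561.4, -61.8, 31.6]
tcp_rot: [-179.8, -3.0, 90.5]
ft_force: [0.3, -0.3, 0.3]
finger_gap: -0.3
grip_force: 0.0
time: 15.6
tool_pos: [563.2, -62.0, 24.8]
tcp_rot: [179.9, -3.0, 90.5]
ft_force: [-0.0, 0.1, -0.2]
finger_gap: -0.3
grip_force: 0.0
```

```bash
python3 -m jog '[[0,0,0,6,-0.3,0.3,1],[0,0,0,6,-0.3,0.3,1],[0,0,0,3,-0.2,0.2,1],[0,0,0,2,-0.1,0.1,1],[0,0,0,2,-0.1,0.1,1]]'|grep -E "pos|ft";python3 -m jog '[[0,0,0,2,-0.1,0.1,1],[0,0,0,2,-0.1,0.1,1],[0,0,0,2,-0.1,0.1,1],[0,0,0,2,-0.1,0.1,1],[0,0,0,2,-0.1,0.1,1]]'|grep -E "pos|ft"; python3 -m jog '[[0,0,0,2,-0.1,0.1,1],[0,0,0,2,-0.1,0.1,1],[0,0,0,2,-0.1,0.1,1],[0,0,0,2,-0.1,0.1,1],[0,0,0,2,-0.1,0.1,1]]'|grep -E "pos|ft"
python3 - <<'E'
from h import *
s,d=snap('wrist','w4.png');np.savez('w4.npz',pos=s['tool_pos'],rot=s['tcp_rot'],**d)
E
```

```text
tool_pos: [561.4, -42.6, 24.0]
ft_force: [-0.4, 0.1, -0.2]
tool_pos: [560.9, -32.8, 24.0]
ft_force: [-0.8, 0.9, 0.6]
tool_pos: [560.2, -22.7, 24.0]
ft_force: [0.2, -1.0, 0.2]
```

View pics/w4.png

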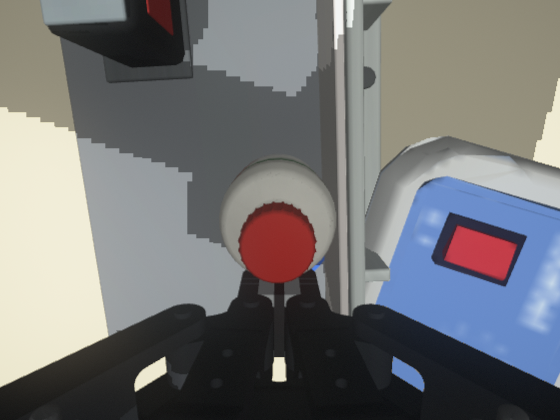

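The bottle is upright, touching the fingertips and centred at (278,220), with its right edge at the wall strip (col ~336). Pushing on.

```bash
R='grep -E pos|ft'; python3 -m jog '[[0,0,0,4,-0.23,0.2,1],[0,0,0,4,-0.23,0.2,1],[0,0,0,4,-0.23,0.2,1],[0,0,0,4,-0.23,0.2,1],[0,0,0,4,-0.23,0.2,1]]'|grep -E "pos|ft";python3 -m jog '[[0,0,0,4,-0.23,0.2,1],[0,0,0,4,-0.23,0.2,1],[0,0,0,4,-0.23,0.2,1],[0,0,0,4,-0.23,0.2,1],[0,0,0,4,-0.23,0.2,1]]'|grep -E "pos|ft";python3 -m jog '[[0,0,0,4,-0.23,0.2,1],[0,0,0,4,-0.23,0.2,1],[0,0,0,4,-0.23,0.2,1],[0,0,0,4,-0.23,0.2,1],[0,0,0,4,-0.23,0.2,1]]'|grep -E "pos|ft"
```

```text
tool_pos: [558.9, -2.5, 24.0]
ft_force: [0.2, 0.1, -1.0]
tool_pos: [557.5, 17.5, 24.1]
ft_force: [0.2, -0.8, -0.4]
tool_pos: [556.3, 37.4, 24.2]
ft_force: [-0.4, -0.5, 0.0]
```

```bash
python3 -m jog '[[0,0,0,4,-0.23,0.2,1],[0,0,0,4,-0.23,0.2,1],[0,0,0,4,-0.23,0.2,1],[0,0,0,4,-0.23,0.2,1],[0,0,0,4,-0.23,0.2,1]]'|grep -E "pos|ft|rot";python3 -m jog '[[0,0,0,4,-0.23,0.2,1],[0,0,0,4,-0.23,0.2,1],[0,0,0,4,-0.23,0.2,1],[0,0,0,4,-0.23,0.2,1],[0,0,0,0,0,0,1]]'|grep -E "pos|ft"
python3 - <<'E'
from h import *
s,d=snap('wrist','w5.png')
T=wT(s,d);p=d['pixels']
m=mask(p,(0,140,110),(6,255,255))|mask(p,(172,140,110),(180,255,255))
for c,st in blobs(m,300): print(c,st,np.round(ray(d,*c,80,T),1))
E
```

```text
tool_pos: [554.9, 57.5, 24.2]
tcp_rot: [-180.0, -3.0, 90.5]
ft_force: [0.4, -1.1, -1.0]
tool_pos: [553.8, 73.7, 24.2]
ft_force: [0.2, -0.2, 0.3]
[280.6, 244.9] [244, 209, 74, 72, 4164] [554.5 103.4  80. ]
```

View pics/w5.png

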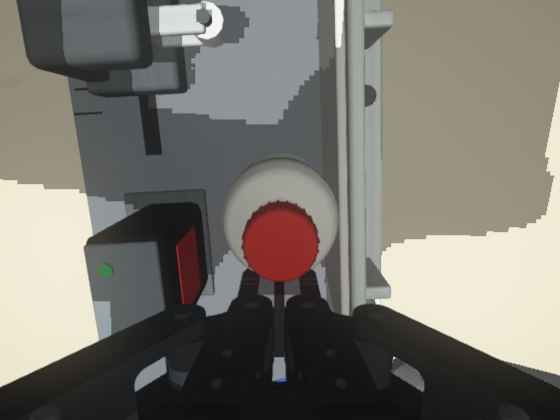

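Bottle centred at (280,220) with its right edge on the wall strip, and clear of the reader. The roller is ahead at (207,22). I'll advance 40 mm, then go slowly by feel.

```bash
python3 -m jog '[[0,0,0,4,-0.23,0.2,1],[0,0,0,4,-0.23,0.2,1],[0,0,0,4,-0.23,0.2,1],[0,0,0,4,-0.23,0.2,1],[0,0,0,4,-0.23,0.2,1]]'|grep -E "pos|ft";python3 -m jog '[[0,0,0,4,-0.23,0.2,1],[0,0,0,4,-0.23,0.2,1],[0,0,0,4,-0.23,0.2,1],[0,0,0,2,-0.1,0.1,1],[0,0,0,2,-0.1,0.1,1]]'|grep -E "pos|ft"; for i in 1 2; do python3 -m jog '[[0,0,0,1,-0.06,0.05,1],[0,0,0,1,-0.06,0.05,1],[0,0,0,1,-0.06,0.05,1]]'|grep -E "pos|ft"; done
```

```text
tool_pos: [552.6, 93.6, 24.3]
ft_force: [0.1, -0.8, -0.3]
tool_pos: [551.5, 109.4, 24.3]
ft_force: [0.0, 0.1, 0.0]
tool_pos: [551.3, 112.2, 24.3]
ft_force: [-0.6, -0.8, -1.0]
tool_pos: [551.2, 115.3, 24.4]
ft_force: [-0.3, 0.1, 0.1]
```

```bash
for i in 1 2 3; do python3 -m jog '[[0,0,0,1,-0.06,0.05,1],[0,0,0,1,-0.06,0.05,1]]'|grep -E "pos|ft"; done
```

```text
tool_pos: [551.0, 117.3, 24.4]
ft_force: [0.2, -0.9, -0.2]
tool_pos: [550.9, 119.3, 24.4]
ft_force: [0.9, -0.4, 0.4]
tool_pos: [550.7, 121.3, 24.4]
ft_force: [-0.1, -0.9, 0.4]
```

```bash
for i in 1 2 3; do python3 -m jog '[[0,0,0,1,-0.06,0.05,1],[0,0,0,1,-0.06,0.05,1]]'|grep -E "pos|ft"; done
```

```text
tool_pos: [550.6, 123.3, 24.3]
ft_force: [-0.3, -0.3, -0.7]
tool_pos: [550.4, 125.3, 24.3]
ft_force: [0.1, 0.0, 0.9]
tool_pos: [550.3, 127.1, 24.3]
ft_force: [0.2, -1.7, 0.0]
```

```bash
for i in 1 2 3; do python3 -m jog '[[0,0,0,1,-0.06,0.05,1],[0,0,0,1,-0.06,0.05,1]]'|grep -E "pos|ft"; done
```

```text
tool_pos: [550.1, 129.1, 24.3]
ft_force: [-1.1, -1.4, 0.0]
tool_pos: [550.0, 131.2, 24.3]
ft_force: [-0.4, -2.8, 0.1]
tool_pos: [549.8, 133.3, 24.3]
ft_force: [-0.6, -1.8, -0.5]
```

```bash
for i in 1 2 3; do python3 -m jog '[[0,0,0,1,-0.06,0.05,1],[0,0,0,1,-0.06,0.05,1]]'|grep -E "pos|ft"; done
```

```text
tool_pos: [549.7, 135.3, 24.4]
ft_force: [-0.8, -1.7, -0.6]
tool_pos: [549.6, 137.3, 24.4]
ft_force: [0.2, -1.4, -0.6]
tool_pos: [549.5, 139.3, 24.4]
ft_force: [-0.5, -1.0, -0.1]
```

The roller was felt from about y = 127, and the force has dropped since. Next is the pad.

```bash
for i in 1 2 3; do python3 -m jog '[[0,0,0,1,-0.06,0.05,1],[0,0,0,0,0,0,1]]'|grep -E "pos|ft"; done
```

```text
tool_pos: [549.4, 140.4, 24.4]
ft_force: [-0.3, -0.7, -1.0]
tool_pos: [549.4, 141.3, 24.4]
ft_force: [-0.5, -0.6, -0.7]
tool_pos: [549.3, 142.4, 24.4]
ft_force: [-0.4, -0.9, 0.6]
```

```bash
for i in 1 2 3; do python3 -m jog '[[0,0,0,1,-0.06,0.05,1],[0,0,0,0,0,0,1]]'|grep -E "pos|ft"; done
```

```text
tool_pos: [549.2, 143.4, 24.4]
ft_force: [-0.7, -1.2, -0.5]
tool_pos: [549.2, 144.4, 24.5]
ft_force: [-0.9, 0.1, -0.8]
tool_pos: [549.3, 145.5, 24.5]
ft_force: [-0.3, -1.3, -0.3]
```

```bash
for i in 1 2 3; do python3 -m jog '[[0,0,0,1,-0.06,0.05,1],[0,0,0,0,0,0,1]]'|grep -E "pos|ft"; done
```

```text
tool_pos: [549.1, 146.4, 24.5]
ft_force: [0.5, -0.1, 0.4]
tool_pos: [549.0, 147.4, 24.5]
ft_force: [-0.1, -0.6, 0.6]
tool_pos: [548.9, 148.3, 24.4]
ft_force: [0.7, -0.4, 0.4]
```

```bash
for i in 1 2; do python3 -m jog '[[0,0,0,1,-0.06,0.05,1],[0,0,0,0,0,0,1]]'|grep -E "pos|ft"; done
```

```text
tool_pos: [548.8, 149.3, 24.4]
ft_force: [-0.6, 0.2, -0.6]
tool_pos: [548.8, 150.1, 24.4]
ft_force: [0.1, -0.2, 0.2]
```

```bash
python3 - <<'E'
from h import *
s,d=snap('wrist','w6.png')
T=wT(s,d);p=d['pixels']
m=mask(p,(0,140,110),(6,255,255))|mask(p,(172,140,110),(180,255,255))
for c,st in blobs(m,100): print(c,st,np.round(ray(d,*c,80,T),1))
np.savez('w6.npz',pos=s['tool_pos'],rot=s['tcp_rot'],**d)
E
```

```text
[283.1, 272.5] [255, 266, 56, 15, 551] [550.1 172.5  80. ]
```

View pics/w6.png

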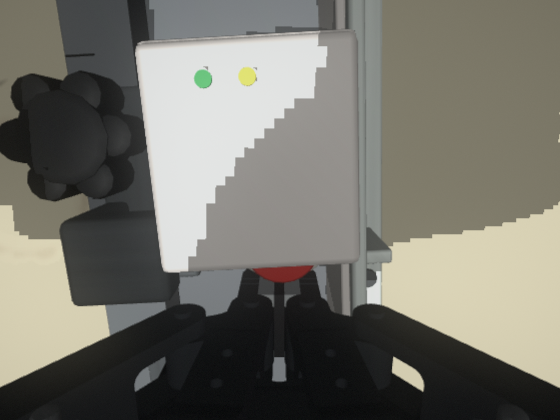

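```bash
python3 - <<'E'
from h import *
d=dict(np.load('w6.npz'));T=wT({'tcp_rot':d['rot'],'tool_pos':d['pos']},d)
for u,v,z in((280,265,89),(280,268,84),(280,281,80)):print(np.round(ray(d,u,v,z,T),1))
E
```

```text
[549.2 177.8  89. ]
[549.3 175.2  84. ]
[549.4 170.2  80. ]
```

```bash
for i in 1 2; do python3 -m jog '[[0,0,0,0.7,-0.04,0.03,1],[0,0,0,0,0,0,1]]'|grep -E "pos|ft"; done
```

```text
tool_pos: [548.7, 150.6, 24.4]
ft_force: [0.2, -2.1, 0.1]
tool_pos: [548.7, 151.2, 24.4]
ft_force: [0.2, -4.6, 0.3]
```

Pad contact at about y = 150.2, rising roughly 4 N/mm, and 24 mm past the first roller contact as described. One more small press, then back off.

```bash
python3 -m jog '[[0,0,0,0.5,-0.03,0.03,1],[0,0,0,0,0,0,1],[0,0,0,0,0,0,1]]'|grep -E "pos|ft"; python3 -m jog '[[0,0,0,-1,0.06,-0.05,1],[0,0,0,-2,0.1,-0.1,1],[0,0,0,-5,0.3,-0.3,1],[0,0,0,-10,0.6,-0.5,1],[0,0,0,-15,0.9,-0.8,1]]'|grep -E "pos|ft"; python3 -m jog '[[0,0,0,-20,1.2,-1,1],[0,0,0,0,0,0,1],[0,0,0,0,0,0,1]]'
python3 - <<'E'
from h import *
s,d=snap('wrist')
a=d['pixels'];_,t=snap('top')
b=cv2.resize(t['pixels'][170:250,105:225],(560,373),interpolation=2)
cv2.imwrite('pics/w7.png',cv2.resize(np.vstack([a[40:],b]),(420,564))[:,:,::-1])
E
```

```text
tool_pos: [548.7, 151.6, 24.4]
ft_force: [0.0, -5.3, 0.6]
tool_pos: [550.8, 118.8, 24.5]
ft_force: [-0.4, 0.4, -0.3]
time: 27.45
tool_pos: [552.3, 98.2, 24.4]
tcp_rot: [180.0, -3.0, 90.4]
ft_force: [0.2, 0.8, -0.0]
finger_gap: -0.3
grip_force: 0.0
```

View pics/w7.png

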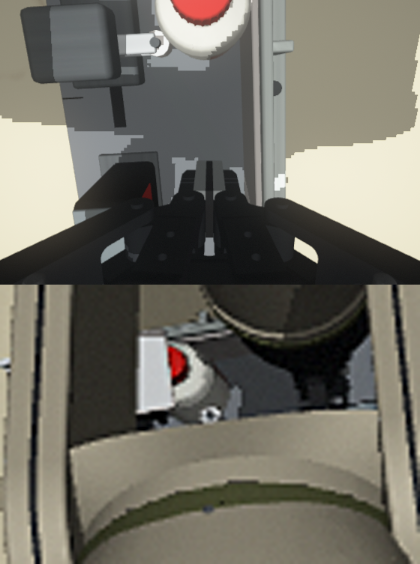

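The bottle sits upright with half its cap under the hood, on the wall, and the roller (crop 157,42) is closed in behind it. I'll retreat upward and hand in.

```bash
python3 -m jog '[[0,0,0,0,0,-20,1],[0,0,0,0,0,-35,1],[0,0,0,0,0,-40,1],[0,0,0,0,0,-30,1],[0,0,0,0,0,0,1]]'; python3 -m jog '[[0,0,0,0,0,0,1],[0,0,0,0,0,0,1],[0,0,0,0,0,0,1]]' | grep ft; python3 -c "
from bench import r
print(r.hand_in())"
```

```text
time: 28.05
tool_pos: [555.7, 93.2, 155.3]
tcp_rot: [179.5, -3.0, 90.6]
ft_force: [-0.0, -0.4, 0.8]
finger_gap: -0.2
grip_force: 0.0
ft_force: [-0.4, 0.2, -0.4]
the job is handed in; nothing more can be done
None
```

The red-capped bottle is loaded: upright on the wall, pressed onto the stop pad at about 5 N, the roller closed behind it in the last picture, and the arm clear; handed in at about 28 s (highest bay force read was about 21 N down and 14 N sideways, while setting it down, against the 25 N limit), and I was not shown the verdict.

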